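# Close and lock the slide tray

## Robot

A 7-joint arm with a two-finger parallel gripper is mounted at the origin on a cart in front of the work surface, level with it; the furniture and walls round the work are solid. World frame = base frame: x ahead of the robot, y to its left, z up, the work surface at z = 0. Lengths are in m, angles in rad, forces in N, time in s.
With the tool pointing down it reaches from about 0.4 to 0.85 m from the base axis. Payload 4.5 kg.
Tool frame: the origin (TCP) lies midway between the tips of the shut fingers; the grasp point (between the pads) lies 19 mm behind it (grip_point_offset is the distance from the TCP to the grasp point, in m); z points along the fingers, y is the line along which they close (so a half turn about z gives the same grasp; the last joint's range is limited). The gripper opens to 85 mm and grips with 20 to 120 N. Pads are 22 mm wide; open, the fingers measure 114 mm over their backs; the gripper's body (76 mm by 85 mm) begins 54 mm behind the grasp point. The pads swing forward as they close: fully open they stand 13 mm farther back than shut.
Start: joints at [-1.237, 0.689, -0.195, 1.565, 0.157, 0.902, -0.215], TCP at [0.185, 0.597, 0.231] pointing down, gripper open.
Joint ranges: [-3.01, 3.01], [-0.46, 2.08], [-1.47, 1.51], [0.13, 2.56], [-1, 4.14], [0.04, 2.09], [-2.66, 2.66]. Speed limits (rad/s): [2.57, 2.57, 3.14, 3.14, 3.14, 3.14, 3.14].

## Interface

Orientations are given as a unit quaternion [x, y, z, w].
In Python, from bench import * gives the robot as it stands. The module is installed in compiled form; this text tells all that it offers.
- The arm moves only by the tool carry_out, never from a script. Its argument "rows" is a list of rows, each an object with "delta_pos": the shift along the tool's x, y, z in cm, a list of three; "turn": the turn about the tool's z in rad; "jaw": the opening, from 0 (shut) to 1 (fully open). A call has 1 to 8 rows; each row is the pose to reach, as a shift and turn from the pose commanded when the call began, along the tool's axes at that moment; what a row does not reach only later rows make up. A row lasts 1/10 s, in which the tool goes at most 50 mm and 8.59 degrees, less where a joint would pass 70% of its speed; a pose out of reach is approached as far as the arm can. A call with a gripper value outside its range is refused whole. The fingers move at their own pace and stop on an object; "newtons" is the grip in N (left out, the last holds). Time passes only in rows, so rows that repeat a pose let the fingers close. It gives the time, the measured TCP pose, the force, the opening and the grip force at its end, in the units of the state.
- sense(): the state, without advancing time (a new reading comes with each control period).
- capture(name): name is "scene" or "side" or "wrist"; returns a dict with "img" (384x512x3 uint8, red, green, blue), "K" (3x3 intrinsics, pixels), "dist_coeffs" ([k1, k2, p1, p2, k3] as OpenCV has them; the pictures are not rectified), "world_from_camera" (4x4, takes a point from camera to world coordinates); the wrist camera has in their place "tool_from_camera" (4x4, takes a point from camera to tool coordinates, whose origin is the TCP and whose axes are the flange's). Camera axes: x right, y down, z forward; pixel columns grow to the right and rows downward; lengths in m; the calibration is good to about 2 mm. A picture is of the moment at which its call begins: read the wrist's pose just before it. There is no depth.
- hand_in(): hands the job in; it is judged then, once.
The state is a dict: "t": time; "joint_pos": joint angles; "joint_velocities": joint speeds; "joint_efforts": joint torques, N m; "position": TCP position; "tool_rot": TCP orientation; "force": force on the tool from outside, world axes, zero at the start; "ft_torque": the same for the moment, N m; "gripper_width": opening from 0.0 (shut) to 1.0 (fully open); "grip_force": force on a finger pad.
Only numpy, scipy, OpenCV 4.12 (cv2) and the standard library are available. Lean on these libraries where they do the work, as an engineer would, in place of code of your own. Each camera call takes 0.05 s, during which the arm holds its last target. There are 200 camera calls.

## Task

Get the tray of blood-smear slides ready for transport: with a fingertip, push its open cover up and over the spine until it lies flat and flush over the slides, then push the black sliding lock along its track as far as it goes, so that its tongue reaches over the cover's lip. Only push: do not pinch the cover, do not lift or shift the tray, and press gently, since there is glass inside. Leave the other things on the bench where they are.

Things in the scene. Friction and masses are not known exactly. Their poses are not given: they have to be found in the camera images.
- tray: Flat aluminium slide tray on rubber feet, loose on the bench, about 0.9 kg in all; 146 mm along its x, 140 mm along its y (from y = -86 to +54 mm), rim 20 mm high, with four glass slides in it. Origin: on the bench under the tray, z up; the spine runs along its x on the +y side (left, seen from the robot), the lock ledge is on the -y side.
- spine_mid (a point): Middle of the spine's hinge axis, at tray (0, +53, 23.5) mm; the axis is parallel to the tray's x. Mind the room's screen to the left behind it: its lower edge hangs 240 mm above the bench, its nearest corner at about x = 0.52, y = -0.08 m; and the tall analyser to its right.
- cover (a joint): Angle of the cover about the spine, rad: 0 = shut, flat and flush on the tray's rim; pi/2 = upright; it starts open on the +y side at about 2.6 to 2.95 (stop at 3.05). The hinge is stiff (about 0.09 N m of friction): the cover, 120 g, stays at any angle where it is left and has to be pushed all the way down, some 1 to 2 N at its edge.
- cover_outer: Outer plate of the cover: grey frame, milky window, 140 mm along the spine, 3.4 mm thick, ending in a 98 mm wide lip whose free edge is 115 mm from the hinge axis. Origin on the hinge axis at the middle of the spine; the leaf runs from there along its -y, from -4 to -96 mm, the lip (x = -70 to +28 mm) on to -115 mm; its own +z is the outer face (at z = +2.2 mm), up when shut, underneath when open.
- cover_inner: Clear inner plate fixed under the outer one, 1.8 mm thick, set back 5 to 7 mm from its edges; its face, at z = -3 mm, lies on the slides' side. Same origin and axes as cover_outer.
- lip_edge (a point): Middle of the lip's free edge, at (-21, -115, 0.5) mm in cover_outer; x axis along the edge, y towards the spine, z out of the outer face.
- lock (a joint): Travel of the black sliding lock along the tray's -x (towards the robot), m: 0 = free (starts at 0 to 0.006), 0.034 = home, its tongue 20 mm over the shut cover's lip. It slides with about 1.5 N of friction and stays where it is left. The tongue stands 2.5 mm above the shut lip and strikes the lip if the cover is not down; a lock moved too early stops the cover from shutting.
- lock_push (a point): Middle of the +x face (the far side) of the lock's upright ribbed thumb-piece (18 mm wide along y, standing from 31 to 51 mm above the bench), the face to push; 43.5 mm above the bench and at tray x = +67 mm, y = -75 mm with the lock at 0; tray axes.
- tube_rack: Bystander: white tube rack with five capped tubes, 87 x 165 x 62 mm, tubes to 94 mm. Origin: centre of its underside.
- cuvette_tray: Bystander: cream tray with cuvettes, 100 x 165 x 39 mm. Origin: centre of its underside.
- drop_dispenser: Bystander: white cone on a ribbed grey base, 46 mm wide, 98 mm high. Origin: centre of its underside.
- timer: Bystander: white bench timer, 62 x 68 x 20 mm, to the left of the open cover. Origin: centre of its underside.
- marker: Bystander: marker pen lying along its own y in front of the tray, 144 mm long, 12 mm thick. Origin: under its middle.
- tip_box: Bystander: pipette tip box, 90 x 120 x 64 mm. Origin: centre of its underside.
- stapler: Bystander: black stapler, 140 x 36 x 46 mm. Origin: centre of its underside.
- ball_carton: Bystander: small white carton, 62 x 120 x 75 mm. Origin: centre of its underside.

How it is judged:
On the way, in this order (a step that is already met when the one before it is completed fails the run):
1. the cover lies flat and flush over the slides (value of joint cover below 0.03 rad and value of joint lock below 0.012 m), for 0.2 s.
2. the lock is pushed home over the lip (value of joint lock above 0.03 m and value of joint cover below 0.03 rad), for 0.2 s.
At the end, for the whole second after the job is handed in: The cover is shut within 0.03 rad (3 mm at its lip), the lock stands at least 30 mm along its 34 mm travel, and the tray rests flat on the bench, still, within 20 mm of where it stood (all of step 2 and height (world z) of tray below 0.005 m and angle between tray's own z axis and vertical below 0.03 rad and distance of tray from where it was at the start of the episode below 0.02 m and linear speed of tray below 0.01 m/s); the robot touches nothing.
It fails at once if the tray was lifted or tipped (height (world z) of tray above 0.012 m or angle between tray's own z axis and vertical above 0.12 rad).
It fails at once if the tray was shifted by more than 25 mm (distance of tray from where it was at the start of the episode above 0.025 m).
It fails at once if the cover was pinched (fingers pressing on its outer and inner plates at once) (contact force between the fingers and cover_outer above 1 N and contact force between the fingers and cover_inner above 1 N).
It fails at once if the tray or its cover was pressed with more than 40 N (contact force between any of the arm, the fingers and tray above 40 N).
It fails at once if a bystander was moved by more than 20 mm (distance of any of tube_rack, cuvette_tray, drop_dispenser, timer, marker, tip_box, stapler, ball_carton from where it was at the start of the episode above 0.02 m).
It also fails if it takes over 61 s, if anything falls off the work surface, if the arm or the gripper's body presses on something with over 40 N, if the wrist force passes 120 N, or if a joint passes its speed limit or range.

## Working session

There is one attempt and no reset: what is moved stays moved. The work goes in short steps, Python scripts to look and compute and a tool call to move; the robot and the scene stay as the last step left them, time stands still between calls to the robot, and variables do not carry over. Pictures are saved under pics/ and viewed, at most 10 in all, crops included, and the job is handed in when it is done.

Besides the shell and the picture viewer there is one more tool, called after ">>>" by a JSON object that holds its "op" and its "data". carry_out: Moves the arm, as the interface text tells. Its arguments: {"type":"object","properties":{"rows":{"type":"array"},"newtons":{"type":"number"}},"required":["rows"]}

```bash
mkdir -p pics; cat > h.py <<'E'
from bench import *
import numpy as np, cv2
from scipy.spatial.transform import Rotation as R
def ray(c,uv,T=None):
    T=c["world_from_camera"] if T is None else T
    T=np.array(T)
    p=cv2.undistortPoints(np.array([[uv]],float),np.array(c["K"]),np.array(c["dist_coeffs"]))[0,0]
    d=T[:3,:3]@np.array([p[0],p[1],1]); return T[:3,3],d/np.linalg.norm(d)
def onz(c,uv,z,T=None):
    o,d=ray(c,uv,T); return o+d*(z-o[2])/d[2]
def tri(rs):
    A=sum(np.eye(3)-np.outer(d,d) for o,d in rs); b=sum((np.eye(3)-np.outer(d,d))@o for o,d in rs)
    x=np.linalg.solve(A,b); return x,[np.linalg.norm((np.eye(3)-np.outer(d,d))@(x-o)) for o,d in rs]
def proj(c,P):
    T=np.linalg.inv(np.array(c["world_from_camera"])); 
    return cv2.projectPoints(np.array(P,float).reshape(-1,1,3),cv2.Rodrigues(T[:3,:3])[0],T[:3,3],np.array(c["K"]),np.array(c["dist_coeffs"]))[0][:,0]
def save(c,n): cv2.imwrite(n,cv2.resize(c["img"][...,::-1],None,fx=1.5625,fy=1.5625,interpolation=cv2.INTER_CUBIC))
E
python3 - <<'E'
from h import *
import pickle
s=sense(); print({k:np.round(v,3) for k,v in s.items()})
D={}
for n in("scene","side"):
    c=capture(n); D[n]=c; save(c,f"pics/{n}0.png"); print(n,np.round(c["world_from_camera"],3).tolist(),c["K"])
pickle.dump(D,open("d0.pkl","wb"))
E
```

```text
{'t': np.float64(0.0), 'joint_pos': array([-1.237,  0.69 , -0.195,  1.566,  0.157,  0.903, -0.215]), 'joint_velocities': array([ 0.   ,  0.   ,  0.   ,  0.   ,  0.   , -0.001,  0.   ]), 'joint_efforts': array([-2.0000e-03, -5.3962e+01, -1.2670e+00, -1.5855e+01,  9.0000e-03,
        9.0000e-03, -0.0000e+00]), 'position': array([0.184, 0.596, 0.23 ]), 'tool_rot': array([ 0.149,  0.989, -0.001, -0.   ]), 'force': array([-0.032, -0.348,  0.436]), 'ft_torque': array([-0.009,  0.   ,  0.015]), 'grip_force': np.float64(0.0), 'gripper_width': np.float64(1.0)}
scene [[-0.905, -0.377, 0.194, 0.232], [-0.424, 0.81, -0.404, 0.624], [-0.005, -0.449, -0.894, 1.506], [0.0, 0.0, 0.0, 1.0]] [[463.50785082   0.         253.2562249 ]
 [  0.         463.50785082 196.67511435]
 [  0.           0.           1.        ]]
side [[0.556, -0.721, 0.414, -0.005], [-0.831, -0.481, 0.28, -0.466], [-0.003, -0.499, -0.866, 1.274], [0.0, 0.0, 0.0, 1.0]] [[346.53024143   0.         252.97137866]
 [  0.         346.53024143 196.81455325]
 [  0.           0.           1.        ]]
```

View pics/scene0.png

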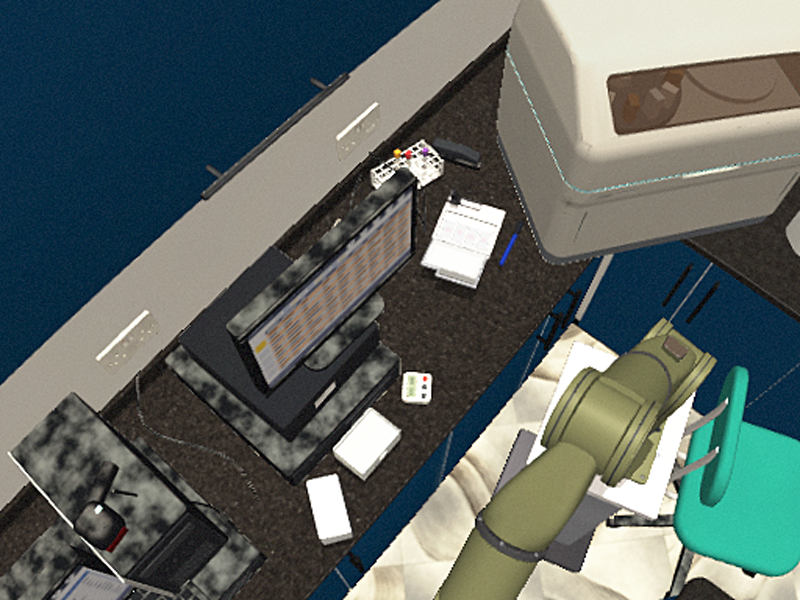

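View pics/side0.png

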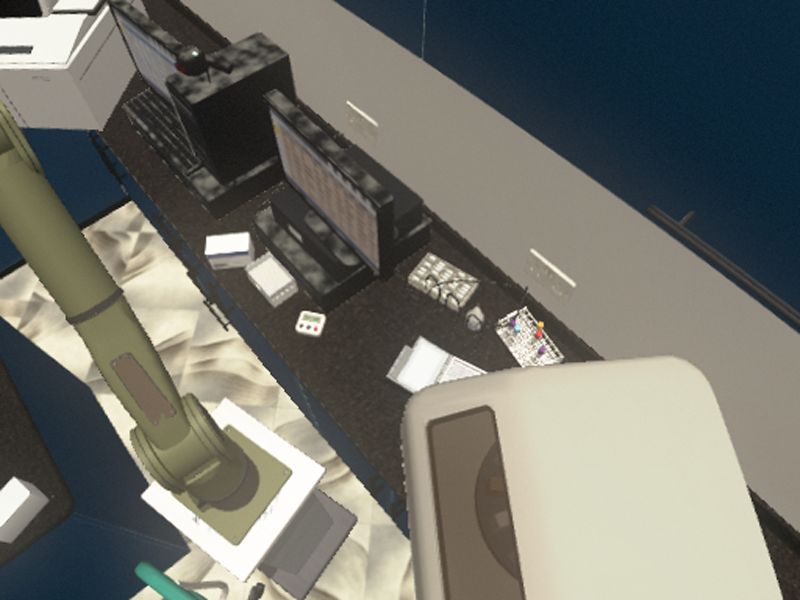

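The scene view shows the tray at about (465,240), the blue marker at (508,250) to its right and the timer at (417,388). In the side view the open cover is at about (420,362), with the tray partly hidden by the analyser. I'll enlarge both.

```bash
python3 - <<'E'
from h import *
import pickle
D=pickle.load(open("d0.pkl","rb"))
a=D["scene"]["img"][115:195,260:340]; b=D["side"]["img"][205:260,240:320]
a=cv2.resize(a,(560,560),interpolation=cv2.INTER_CUBIC)
cv2.imwrite("pics/c0.png",a[...,::-1])
c=D["scene"]
for z in (0,.02): print(z,[np.round(onz(c,(u/1.5625,v/1.5625),z),3).tolist() for u,v in((508,250),(417,388),(437,285),(500,205))])
E
```

```text
0 [[0.377, -0.314, 0.0], [0.432, 0.103, 0.0], [0.495, -0.152, 0.0], [0.443, -0.43, 0.0]]
0.02 [[0.375, -0.302, 0.02], [0.429, 0.11, 0.02], [0.492, -0.142, 0.02], [0.44, -0.416, 0.02]]
```

View pics/c0.png

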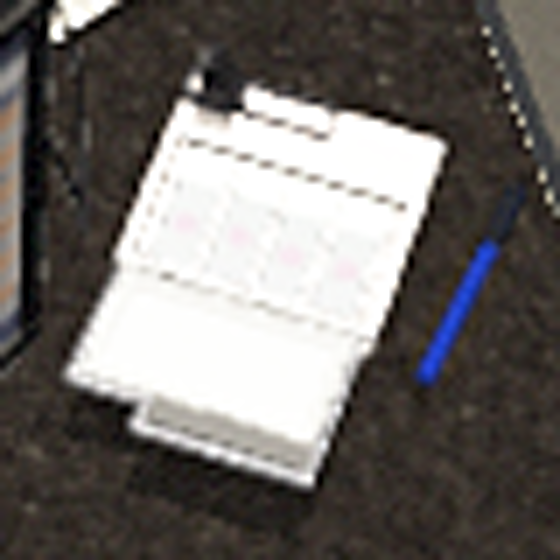

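```bash
python3 - <<'E'
from h import *
import pickle
D=pickle.load(open("d0.pkl","rb")); c=D["scene"]; sd=D["side"]
f=lambda p:(260+(p[0]+.5)/7-.5,115+(p[1]+.5)/7-.5)
for n,p,z in [("tray-x-y",(445,145),.02),("tray+x-y",(188,95),.02),("sp+x",(120,262),.0235),("sp-x",(372,348),.0235),("markA",(425,380),.006),("markB",(520,192),.006)]: print(n,np.round(onz(c,f(p),z),4))
A,B=onz(c,f((120,262)),.0235),onz(c,f((372,348)),.0235); ex=(A-B)/np.linalg.norm(A-B); print("spine len",np.linalg.norm(A-B),"yaw",np.arctan2(ex[1],ex[0]))
ey=np.array([-ex[1],ex[0],0]); mid=(A+B)/2
C=onz(c,f((445,145)),.02); print("rim corner in tray",(C-mid)@ex,(C-mid)@ey+.053)
for n,p in[("lip+",(132,430)),("lip-",(312,487)),("leaf+",(66,378))]:
    for th in(2.6,2.7,2.8,2.9,2.95):
        r=.115 if n[:3]=="lip" else .096; z=.0235+r*np.sin(th)
        q=onz(c,f(p),z); print(n,th,"x %.4f y-y0 %.4f expect %.4f"%((q-mid)@ex,(q-mid)@ey,-r*np.cos(th)))
b=cv2.resize(sd["img"][205:255,240:320],(800,500),interpolation=cv2.INTER_CUBIC)
for th in(2.6,2.8,2.95):
  P=[mid+ex*x-ey*.115*np.cos(th)+[0,0,.115*np.sin(th)] for x in(-.07,.028)]
  print(th,[((u-240)*10,(v-205)*10) for u,v in proj(sd,P)])
cv2.imwrite("pics/c1.png",b[...,::-1])
E
```

```text
tray-x-y [ 0.4221 -0.4033  0.02  ]
tray+x-y [ 0.5641 -0.3733  0.02  ]
sp+x [ 0.5535 -0.2547  0.0235]
sp-x [ 0.4104 -0.2624  0.0235]
markA [ 0.3793 -0.2664  0.006 ]
markB [ 0.3748 -0.4015  0.006 ]
spine len 0.1433233373767287 yaw 0.05346230565735461
rim corner in tray -0.06746434263076122 -0.08833653820038873
lip+ 2.6 x 0.0199 y-y0 0.1266 expect 0.0985
lip+ 2.7 x 0.0215 y-y0 0.1211 expect 0.1040
lip+ 2.8 x 0.0232 y-y0 0.1154 expect 0.1084
lip+ 2.9 x 0.0249 y-y0 0.1094 expect 0.1117
lip+ 2.95 x 0.0258 y-y0 0.1064 expect 0.1129
lip- 2.6 x -0.0748 y-y0 0.1234 expect 0.0985
lip- 2.7 x -0.0739 y-y0 0.1179 expect 0.1040
lip- 2.8 x -0.0729 y-y0 0.1122 expect 0.1084
lip- 2.9 x -0.0719 y-y0 0.1062 expect 0.1117
lip- 2.95 x -0.0714 y-y0 0.1032 expect 0.1129
leaf+ 2.6 x 0.0634 y-y0 0.1054 expect 0.0823
leaf+ 2.7 x 0.0650 y-y0 0.1008 expect 0.0868
leaf+ 2.8 x 0.0666 y-y0 0.0959 expect 0.0905
leaf+ 2.9 x 0.0683 y-y0 0.0908 expect 0.0932
leaf+ 2.95 x 0.0692 y-y0 0.0883 expect 0.0942
2.6 [(np.float64(80.07248652223836), np.float64(328.1900279446995)), (np.float64(212.2040025129894), np.float64(125.18079543877377))]
2.8 [(np.float64(58.66668777434768), np.float64(337.6901582590176)), (np.float64(189.43070151500933), np.float64(137.51197945229876))]
2.95 [(np.float64(49.411222870512006), np.float64(349.1872318158309)), (np.float64(178.95081264031887), np.float64(150.97949615668426))]
```

View pics/c1.png

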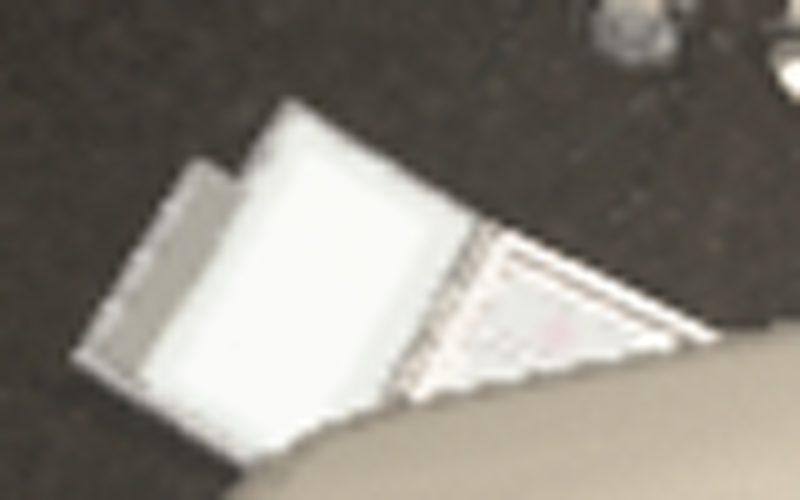

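```bash
python3 - <<'E'
from h import *
import pickle
D=pickle.load(open("d0.pkl","rb")); c=D["scene"]; sd=D["side"]
f=lambda p:(260+(p[0]+.5)/7-.5,115+(p[1]+.5)/7-.5)
g=lambda p:(240+(p[0]+.5)/10-.5,205+(p[1]+.5)/10-.5)
Q={}
for n,a,b in[("lip+",(132,430),(200,158)),("lip-",(312,487),(75,355)),("leaf+",(66,378),(290,98)),("sp+",(120,262),(485,215))]:
    x,e=tri([ray(c,f(a)),ray(sd,g(b))]); Q[n]=x; print(n,np.round(x,4),np.round(e,4))
d=Q["lip+"]-Q["lip-"]; print(np.linalg.norm(d),np.arctan2(d[1],d[0]))
E
```

```text
lip+ [ 0.5035 -0.1505  0.0477] [0.002 0.002]
lip- [ 0.4064 -0.1574  0.0504] [0.0019 0.0019]
leaf+ [ 0.547  -0.1653  0.0456] [0.0015 0.0015]
sp+ [ 0.5541 -0.2531  0.0274] [0.0015 0.0015]
0.09744341483475892 0.0706957987970455
```

```bash
python3 - <<'E'
from h import *
import pickle
D=pickle.load(open("d0.pkl","rb")); c=D["scene"];sd=D["side"]
k=1/1.5625
print("screen",[np.round(onz(c,(u*k,v*k),.24),3) for u,v in((412,252),(268,392))])
print("analyser base",[np.round(onz(c,(u*k,v*k),z),3) for u,v,z in((545,262,0),(500,115,0),(572,190,.4))])
print("timer",np.round(onz(c,(417*k,388*k),.02),3),"carton",np.round(onz(c,(370*k,443*k),.06),3))
s=sense();M=R.from_quat(s["tool_rot"]).as_matrix();print(M.round(3))
for P in((.36,.30,.22),(.40,.05,.20),(.42,-.06,.20)):print(P,(M.T@(np.array(P)-s["position"])*100).round(1))
E
```

```text
screen [array([ 0.53 , -0.077,  0.24 ]), array([0.647, 0.311, 0.24 ])]
analyser base [array([ 0.283, -0.321,  0.   ]), array([ 0.55 , -0.711, -0.   ]), array([ 0.275, -0.242,  0.4  ])]
timer [0.429 0.11  0.02 ] carton [0.461 0.274 0.06 ]
[[-0.955  0.295 -0.   ]
 [ 0.295  0.955 -0.002]
 [-0.    -0.002 -1.   ]]
(0.36, 0.3, 0.22) [-25.5 -23.1   1.1]
(0.4, 0.05, 0.2) [-36.7 -45.8   3.1]
(0.42, -0.06, 0.2) [-41.9 -55.8   3.2]
```

>>> {"op": "carry_out", "data": {"rows": [{"delta_pos": [-25.5,-23.1,1],"turn": -0.375,"jaw": 0},{"delta_pos": [-25.5,-23.1,1],"turn": -0.375,"jaw": 0},{"delta_pos": [-25.5,-23.1,1],"turn": -0.375,"jaw": 0},{"delta_pos": [-25.5,-23.1,1],"turn": -0.375,"jaw": 0},{"delta_pos": [-25.5,-23.1,1],"turn": -0.375,"jaw": 0},{"delta_pos": [-25.5,-23.1,1],"turn": -0.375,"jaw": 0},{"delta_pos": [-25.5,-23.1,1],"turn": -0.375,"jaw": 0},{"delta_pos": [-25.5,-23.1,1],"turn": -0.375,"jaw": 0}]}}

```text
t: 0.9
position: [0.3633, 0.2932, 0.2205]
tool_rot: [-0.032, 0.999, -0.003, -0.0]
force: [0.3, 0.6, 0.1]
gripper_width: -0.0
grip_force: 0.0
```

>>> {"op": "carry_out", "data": {"rows": [{"delta_pos": [-3.4,-35.6,2],"turn": 0,"jaw": 0},{"delta_pos": [-3.4,-35.6,2],"turn": 0,"jaw": 0},{"delta_pos": [-3.4,-35.6,2],"turn": 0,"jaw": 0},{"delta_pos": [-3.4,-35.6,2],"turn": 0,"jaw": 0},{"delta_pos": [-3.4,-35.6,2],"turn": 0,"jaw": 0},{"delta_pos": [-3.4,-35.6,2],"turn": 0,"jaw": 0},{"delta_pos": [-3.4,-35.6,2],"turn": 0,"jaw": 0},{"delta_pos": [-3.4,-35.6,2],"turn": 0,"jaw": 0}]}}

```text
t: 1.7
position: [0.4203, -0.0578, 0.2006]
tool_rot: [-0.032, 0.999, -0.001, -0.001]
force: [-0.6, 0.7, -0.4]
gripper_width: -0.0
grip_force: 0.0
```

```bash
python3 - <<'E'
from h import *
s=sense();c=capture("wrist");save(c,"pics/w1.png")
M=R.from_quat(s["tool_rot"]).as_matrix();print(s["position"],M.round(3).tolist(),s["joint_pos"])
import pickle;pickle.dump((s,c),open("w1.pkl","wb"));print(np.round(c["tool_from_camera"],3).tolist())
E
```

```text
[ 0.42033967 -0.05780623  0.20058705] [[-0.998, -0.064, -0.002], [-0.064, 0.998, -0.003], [0.002, -0.003, -1.0]] [ 0.27985967  0.51212945 -0.3803258   2.16991173  0.37842083  0.52361895
  1.24748318]
[[-0.001, -0.953, -0.304, 0.078], [1.0, -0.0, -0.0, -0.001], [0.0, -0.304, 0.953, -0.141], [0.0, 0.0, 0.0, 1.0]]
```

View pics/w1.png

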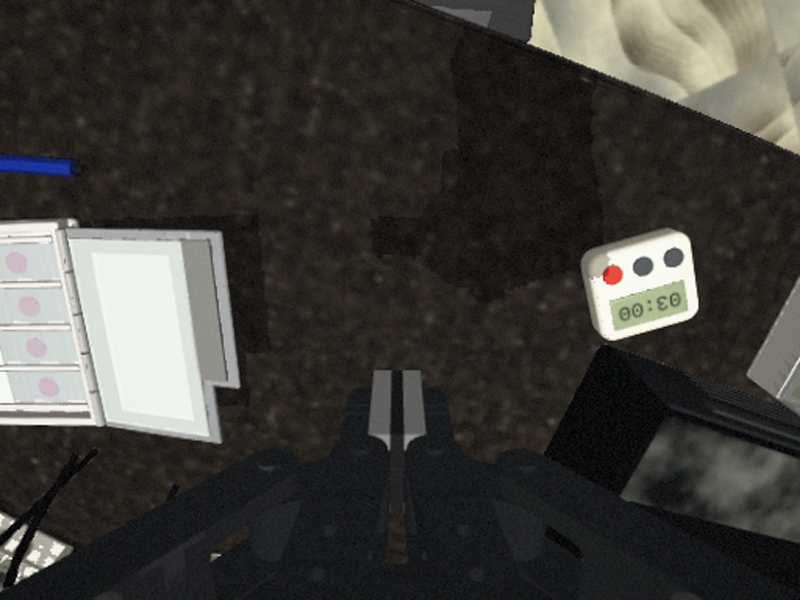

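```bash
python3 - <<'E'
from h import *
import pickle
s,c=pickle.load(open("w1.pkl","rb"));M=np.eye(4);M[:3,:3]=R.from_quat(s["tool_rot"]).as_matrix();M[:3,3]=s["position"]
T=M@np.array(c["tool_from_camera"]);k=1/1.5625
g=lambda u,v,z:onz(c,(u*k,v*k),z,T)
a,b=g(68,228,.0235),g(102,425,.0235);e=(a-b)/np.linalg.norm(a-b);print("spine",a,b,np.linalg.norm(a-b),"yaw",np.arctan2(-e[1],-e[0]))
for z in(.045,.05,.055,.06):
    p,q=g(221,232,z),g(240,387,z);d=q-p;print(z,p.round(4),q.round(4),np.linalg.norm(d),np.arctan2(d[1],d[0]), "r-horiz",abs(np.cross((p-a)[:2],e[:2])),np.sqrt(.115**2-(z-.0235)**2))
print("fingers width", [g(u,v,s["position"][2])for u,v in((373,371),(421,371))])
E
```

```text
spine [ 0.41400957 -0.2643954   0.0235    ] [ 0.55334314 -0.2579286   0.0235    ] 0.1394835555561741 yaw 0.046379051204003235
0.045 [ 0.4065 -0.1604  0.045 ] [ 0.5042 -0.1521  0.045 ] 0.09811617334522395 0.0846918727507907 r-horiz 0.10427964625418058 0.11297234174788094
0.05 [ 0.4054 -0.1587  0.05  ] [ 0.5015 -0.1506  0.05  ] 0.09646558300054583 0.08469187275079076 r-horiz 0.10595950060462347 0.11190509371784647
0.055 [ 0.4043 -0.1571  0.055 ] [ 0.4988 -0.1491  0.055 ] 0.0948149926558678 0.08469187275079078 r-horiz 0.10763935495506637 0.11060176309625448
0.06 [ 0.4033 -0.1555  0.06  ] [ 0.4961 -0.1476  0.06  ] 0.0931644023111897 0.08469187275079054 r-horiz 0.10931920930550926 0.10905388576295666
fingers width [array([ 0.41190144, -0.06625519,  0.20058705]), array([ 0.41098761, -0.05222319,  0.20058705])]<stdin>:8: DeprecationWarning: Arrays of 2-dimensional vectors are deprecated. Use arrays of 3-dimensional vectors instead. (deprecated in NumPy 2.0)
```

>>> {"op": "carry_out", "data": {"rows": [{"delta_pos": [-2.7,-7.2,4],"turn": 0,"jaw": 0},{"delta_pos": [-2.7,-7.2,4],"turn": 0,"jaw": 0},{"delta_pos": [-2.7,-7.2,8],"turn": 0,"jaw": 0},{"delta_pos": [-2.7,-7.2,12],"turn": 0,"jaw": 0},{"delta_pos": [-2.7,-7.2,15],"turn": 0,"jaw": 0},{"delta_pos": [-2.7,-7.2,16.2],"turn": 0,"jaw": 0},{"delta_pos": [-2.7,-7.2,16.2],"turn": 0,"jaw": 0}]}}

```text
t: 2.45
position: [0.4525, -0.1183, 0.0376]
tool_rot: [-0.039, 0.999, 0.001, -0.002]
force: [-0.3, 0.5, -0.5]
gripper_width: 0.003
grip_force: 0.0
```

>>> {"op": "carry_out", "data": {"rows": [{"delta_pos": [0,0,0],"turn": 0,"jaw": 0},{"delta_pos": [0,0,0],"turn": 0,"jaw": 0}]}}

```text
t: 2.65
position: [0.4538, -0.1203, 0.0402]
tool_rot: [-0.038, 0.999, 0.0, 0.001]
force: [-0.2, 0.4, 0.3]
gripper_width: 0.0
grip_force: 0.0
```

```bash
python3 - <<'E'
from h import *
s=sense();print(s["position"],s["joint_pos"],s["force"])
E
```

```text
[ 0.45384294 -0.12025993  0.04019263] [ 0.2307581   0.85471524 -0.11293535  2.16273338  0.59438109  0.15109447
  1.2145032 ] [-0.19010228  0.41795089  0.25383234]
```

>>> {"op": "carry_out", "data": {"rows": [{"delta_pos": [0,-1,0],"turn": 0,"jaw": 0},{"delta_pos": [0,-2,0],"turn": 0,"jaw": 0},{"delta_pos": [0,-2.4,0],"turn": 0,"jaw": 0},{"delta_pos": [0,-2.6,0],"turn": 0,"jaw": 0},{"delta_pos": [0,-2.8,0],"turn": 0,"jaw": 0}]}}

```text
t: 3.15
position: [0.4549, -0.1476, 0.0394]
tool_rot: [-0.038, 0.999, 0.001, 0.0]
force: [-1.0, 5.4, 1.2]
gripper_width: 0.002
grip_force: 3.2
```

>>> {"op": "carry_out", "data": {"rows": [{"delta_pos": [0,-0.1,-0.3],"turn": 0,"jaw": 0},{"delta_pos": [0,-0.2,-0.6],"turn": 0,"jaw": 0},{"delta_pos": [0,-0.3,-0.9],"turn": 0,"jaw": 0},{"delta_pos": [0,-0.4,-1.2],"turn": 0,"jaw": 0}]}}

```text
t: 3.55
position: [0.4551, -0.1522, 0.0515]
tool_rot: [-0.038, 0.999, 0.001, -0.0]
force: [-0.7, 5.0, 0.3]
gripper_width: 0.0
grip_force: 2.4
```

```bash
python3 - <<'E'
from h import *
c=capture("wrist");b=capture("side")["img"][205:255,240:320]
x=cv2.resize(c["img"],(512,384));y=cv2.resize(b,(288,180),interpolation=cv2.INTER_CUBIC)
o=np.zeros((384,800,3),np.uint8);o[:,:512]=x;o[:180,512:]=y
cv2.imwrite("pics/w2.png",o[...,::-1])
E
```

```text
(no output)
```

View pics/w2.png

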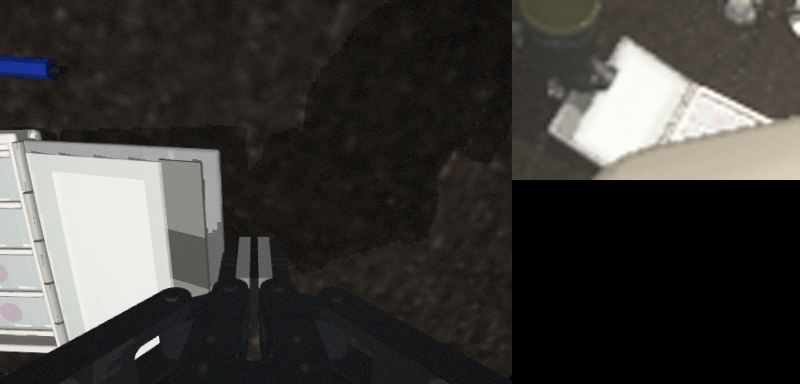

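The wrist view shows the lip edge (column 220) against the finger, and the spine edge running from about (20,140) to (62,340). I'll check whether the tray slid or the cover turned.

```bash
cat >> h.py <<'E'
def wT(s,c):
    M=np.eye(4);M[:3,:3]=R.from_quat(s["tool_rot"]).as_matrix();M[:3,3]=s["position"];return M@np.array(c["tool_from_camera"])
E
python3 - <<'E'
from h import *
s=sense();c=capture("wrist");T=wT(s,c)
for p in((23,140),(62,340)):print(onz(c,p,.0235,T))
for z in (.05,.06,.065,.07):
  p,q=onz(c,(219,151),z,T),onz(c,(222,240),z,T);print(z,p.round(4),q.round(4),"from hinge",p[1]+.2685,np.sqrt(.115**2-(z-.0235)**2))
E
```

```text
[ 0.41452319 -0.27597111  0.0235    ]
[ 0.54185769 -0.26925016  0.0235    ]
0.05 [ 0.4078 -0.1719  0.05  ] [ 0.4496 -0.1687  0.05  ] from hinge 0.09660415829178542 0.11190509371784647
0.06 [ 0.4057 -0.171   0.06  ] [ 0.4446 -0.168   0.06  ] from hinge 0.09747429401063515 0.10905388576295666
0.065 [ 0.4046 -0.1706  0.065 ] [ 0.4421 -0.1677  0.065 ] from hinge 0.09790936187006002 0.10725087412231193
0.07 [ 0.4036 -0.1702  0.07  ] [ 0.4395 -0.1674  0.07  ] from hinge 0.0983444297294849 0.10517960828982013
```

```bash
python3 - <<'E'
from h import *
s=sense();c=capture("wrist");T=wT(s,c);sd=capture("side");print(s["position"],s["force"],s["grip_force"])
print("lip-",tri([ray(c,(219,151),T),ray(sd,(251.1,241.1))]))
b=sd["img"][200:250,235:295];b=cv2.resize(b,(600,500),interpolation=cv2.INTER_CUBIC)
cv2.imwrite("pics/s3.png",b[...,::-1])
E
```

```text
[ 0.4552104  -0.15240633  0.05164806] [-0.93162099  3.20485401  2.11105595] 2.6789430622011423
lip- (array([ 0.40982118, -0.17269659,  0.05271683]), [np.float64(0.002779006475051006), np.float64(0.0027790064750508755)])
```

View pics/s3.png

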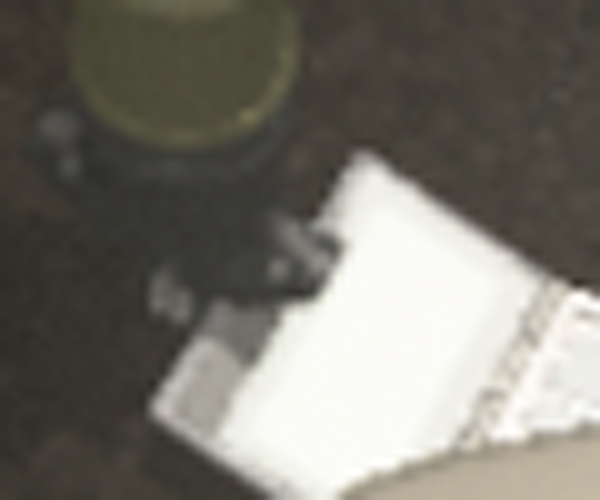

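The tray slid about 10 mm and the cover did not turn: the tapered back of the finger pushes the lip down as well as sideways. I'll back off and turn the tool 90° so that the flat side of the fingers pushes, with upward motion to drag the lip up by friction.

>>> {"op": "carry_out", "data": {"rows": [{"delta_pos": [0,1.5,0],"turn": 0,"jaw": 0},{"delta_pos": [0,2.5,0],"turn": -0.13,"jaw": 0},{"delta_pos": [0,2.5,0.5],"turn": -0.27,"jaw": 0},{"delta_pos": [0,2.5,1.2],"turn": -0.41,"jaw": 0},{"delta_pos": [0,2.5,1.2],"turn": -0.55,"jaw": 0},{"delta_pos": [0,2.5,1.2],"turn": -0.69,"jaw": 0},{"delta_pos": [0,2.5,1.2],"turn": -0.83,"jaw": 0},{"delta_pos": [0,2.5,1.2],"turn": -0.97,"jaw": 0}]}}

```text
t: 4.6
position: [0.4537, -0.1299, 0.0394]
tool_rot: [-0.501, 0.866, -0.001, -0.0]
force: [-0.3, -0.6, -0.1]
gripper_width: -0.0
grip_force: 0.0
```

>>> {"op": "carry_out", "data": {"rows": [{"delta_pos": [0,0,0],"turn": -0.14,"jaw": 0},{"delta_pos": [0,0,0],"turn": -0.28,"jaw": 0},{"delta_pos": [0,0,0],"turn": -0.42,"jaw": 0},{"delta_pos": [0,0,0],"turn": -0.56,"jaw": 0},{"delta_pos": [0,0,0],"turn": -0.6,"jaw": 0},{"delta_pos": [0,0,0],"turn": -0.6,"jaw": 0},{"delta_pos": [0,0,0],"turn": -0.6,"jaw": 0}]}}

```text
t: 5.3
position: [0.4536, -0.1292, 0.0393]
tool_rot: [0.732, -0.681, 0.0, 0.0]
force: [-0.1, -0.1, 0.2]
gripper_width: 0.002
grip_force: 0.0
```

```bash
python3 - <<'E'
from h import *
s=sense();c=capture("wrist");T=wT(s,c);print(s["position"],s["tool_rot"],s["force"],s["joint_pos"])
import pickle;pickle.dump((s,c),open("w3.pkl","wb"));save(c,"pics/w3.png")
E
```

```text
[ 0.45355466 -0.12918505  0.03928389] [ 7.32013096e-01 -6.81290300e-01  4.64862002e-04  3.73545842e-04] [-0.11831021 -0.06644354  0.16195919] [ 0.45636345  0.88917837 -0.45498626  2.14462737  1.15768946  0.38306946
  2.24151769]
```

View pics/w3.png

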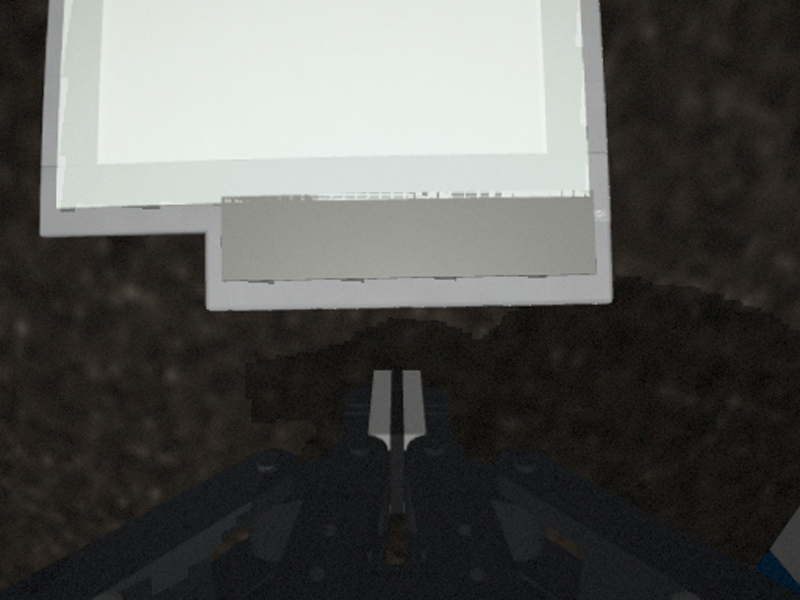

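```bash
python3 - <<'E'
from h import *
import pickle
s,c=pickle.load(open("w3.pkl","rb"));T=wT(s,c);k=.64
for z in(.045,.05,.055,.06):
  p,q=onz(c,(208*k,310*k),z,T),onz(c,(612*k,302*k),z,T);print(z,p.round(4),q.round(4),np.linalg.norm(p-q))
E
```

```text
0.045 [ 0.5072 -0.1565  0.045 ] [ 0.3976 -0.1666  0.045 ] 0.10999996708480327
0.05 [ 0.5054 -0.1583  0.05  ] [ 0.3999 -0.1681  0.05  ] 0.10595176393105477
0.055 [ 0.5036 -0.1602  0.055 ] [ 0.4022 -0.1696  0.055 ] 0.1019035607773063
0.06 [ 0.5019 -0.1621  0.06  ] [ 0.4044 -0.1711  0.06  ] 0.09785535762355786
```

>>> {"op": "carry_out", "data": {"rows": [{"delta_pos": [1.2,0,-0.2],"turn": 0,"jaw": 0},{"delta_pos": [2.2,0,-0.4],"turn": 0,"jaw": 0},{"delta_pos": [2.4,0,-0.4],"turn": 0,"jaw": 0},{"delta_pos": [2.5,0,-0.4],"turn": 0,"jaw": 0},{"delta_pos": [2.5,0,-0.4],"turn": 0,"jaw": 0}]}}

```text
t: 5.85
position: [0.4554, -0.1526, 0.0432]
tool_rot: [0.733, -0.68, -0.0, -0.0]
force: [0.1, -0.2, -0.1]
gripper_width: 0.0
grip_force: 0.0
```

>>> {"op": "carry_out", "data": {"rows": [{"delta_pos": [0.15,0,0],"turn": 0,"jaw": 0},{"delta_pos": [0.25,0,0],"turn": 0,"jaw": 0},{"delta_pos": [0.32,0,-0.2],"turn": 0,"jaw": 0},{"delta_pos": [0.38,0,-0.4],"turn": 0,"jaw": 0},{"delta_pos": [0.44,0,-0.6],"turn": 0,"jaw": 0}]}}

```text
t: 6.35
position: [0.4558, -0.1564, 0.0495]
tool_rot: [0.733, -0.68, -0.0, -0.001]
force: [0.1, 4.3, 0.5]
gripper_width: -0.003
grip_force: 2.0
```

>>> {"op": "carry_out", "data": {"rows": [{"delta_pos": [0.02,0,-0.3],"turn": 0,"jaw": 0},{"delta_pos": [0.06,0,-0.6],"turn": 0,"jaw": 0},{"delta_pos": [0.1,0,-0.8],"turn": 0,"jaw": 0}]}}

```text
t: 6.65
position: [0.4557, -0.1592, 0.0576]
tool_rot: [0.733, -0.681, 0.0, 0.0]
force: [-0.1, 0.7, 0.1]
gripper_width: 0.0
grip_force: 0.6
```

```bash
python3 - <<'E'
from h import *
s=sense();c=capture("wrist");T=wT(s,c);print(s["position"],s["force"])
import pickle;pickle.dump((s,c),open("w4.pkl","wb"));save(c,"pics/w4.png")
E
```

```text
[ 0.4557186  -0.15917951  0.05756214] [-0.12652175  0.7378706   0.09517191]
```

View pics/w4.png

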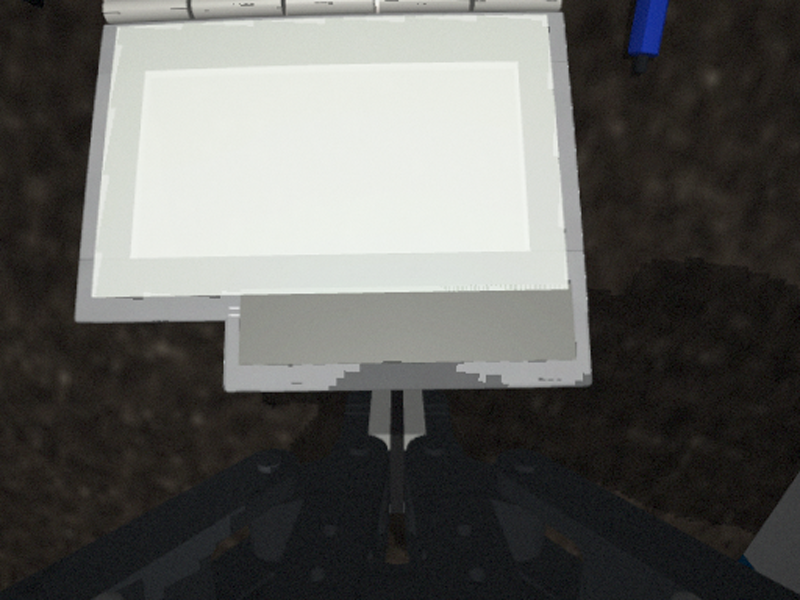

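The lip now overlaps the fingertips: its corners are at (225,390) and (590,386), and the root of the cover at (105,22) and (562,13).

```bash
python3 - <<'E'
from h import *
import pickle
s,c=pickle.load(open("w4.pkl","rb"));T=wT(s,c);k=.64
for z in(.055,.06,.065,.07,.075):
  p,q=onz(c,(225*k,390*k),z,T),onz(c,(590*k,386*k),z,T);print(z,p.round(4),q.round(4),np.linalg.norm(p-q))
for z in (.02,.0235,.027):
  p,q=onz(c,(105*k,22*k),z,T),onz(c,(562*k,13*k),z,T);print(z,p.round(4),q.round(4),np.linalg.norm(p-q))
E
```

```text
0.055 [ 0.5081 -0.1577  0.055 ] [ 0.3975 -0.1671  0.055 ] 0.11096790197823056
0.06 [ 0.5064 -0.1605  0.06  ] [ 0.3997 -0.1696  0.06  ] 0.10711842820108172
0.065 [ 0.5048 -0.1633  0.065 ] [ 0.4019 -0.172   0.065 ] 0.10326895442393295
0.07 [ 0.5032 -0.166   0.07  ] [ 0.4042 -0.1745  0.07  ] 0.09941948064678428
0.075 [ 0.5016 -0.1688  0.075 ] [ 0.4064 -0.1769  0.075 ] 0.0955700068696355
0.02 [ 0.5555 -0.2638  0.02  ] [ 0.4131 -0.2756  0.02  ] 0.14286114614973192
0.0235 [ 0.5536 -0.2633  0.0235] [ 0.414  -0.2749  0.0235] 0.14006985914880613
0.027 [ 0.5518 -0.2628  0.027 ] [ 0.415  -0.2742  0.027 ] 0.13727857214788025
```

>>> {"op": "carry_out", "data": {"rows": [{"delta_pos": [0.3,0,-0.5],"turn": 0,"jaw": 0},{"delta_pos": [0.6,0,-1.0],"turn": 0,"jaw": 0},{"delta_pos": [0.93,0,-1.5],"turn": 0,"jaw": 0},{"delta_pos": [1.27,0,-2.0],"turn": 0,"jaw": 0},{"delta_pos": [1.6,0,-2.4],"turn": 0,"jaw": 0},{"delta_pos": [1.98,0,-2.85],"turn": 0,"jaw": 0}]}}

```text
t: 7.3
position: [0.4573, -0.1783, 0.0862]
tool_rot: [0.733, -0.68, 0.0, -0.0]
force: [0.4, 2.3, 0.2]
gripper_width: 0.001
grip_force: 1.1
```

>>> {"op": "carry_out", "data": {"rows": [{"delta_pos": [0.8,0,-0.8],"turn": 0,"jaw": 0},{"delta_pos": [1.75,0,-1.5],"turn": 0,"jaw": 0},{"delta_pos": [2.7,0,-2.1],"turn": 0,"jaw": 0},{"delta_pos": [3.7,0,-2.7],"turn": 0,"jaw": 0},{"delta_pos": [4.8,0,-3.1],"turn": 0,"jaw": 0},{"delta_pos": [5.9,0,-3.4],"turn": 0,"jaw": 0}]}}

```text
t: 7.9
position: [0.4618, -0.2382, 0.1205]
tool_rot: [0.733, -0.681, 0.001, 0.0]
force: [1.0, 1.3, 0.5]
gripper_width: -0.004
grip_force: 0.5
```

```bash
python3 - <<'E'
from h import *
s=sense();c=capture("wrist");T=wT(s,c);print(s["position"],s["force"],s["joint_pos"].round(2))
import pickle;pickle.dump((s,c),open("w5.pkl","wb"))
g=cv2.cvtColor(c["img"],cv2.COLOR_RGB2GRAY)
for r in range(0,260,20): print(r,g[r,::16].tolist())
E
```

```text
[ 0.46181524 -0.23821956  0.12048152] [1.01453153 1.34269741 0.52384702] [ 0.9   0.88 -0.91  1.96  0.98  0.82  2.64]
0 [23, 31, 36, 30, 29, 26, 29, 226, 228, 231, 232, 224, 216, 199, 178, 159, 137, 118, 109, 107, 103, 30, 27, 23, 18, 18, 27, 28, 23, 34, 37, 64]
20 [36, 32, 24, 28, 30, 30, 30, 24, 235, 237, 237, 231, 238, 239, 226, 239, 239, 227, 239, 238, 228, 28, 27, 26, 17, 29, 35, 36, 35, 37, 34, 40]
40 [22, 35, 26, 30, 31, 29, 28, 30, 124, 238, 231, 190, 217, 213, 239, 213, 210, 189, 211, 208, 151, 26, 37, 41, 53, 31, 23, 25, 32, 35, 36, 40]
60 [22, 31, 25, 30, 30, 25, 27, 27, 86, 207, 211, 192, 211, 210, 241, 213, 213, 230, 213, 214, 151, 29, 24, 28, 40, 30, 38, 33, 33, 28, 39, 38]
80 [19, 29, 26, 30, 28, 36, 25, 26, 104, 207, 204, 209, 211, 211, 241, 212, 212, 189, 210, 212, 94, 33, 33, 28, 39, 36, 31, 31, 22, 33, 26, 43]
100 [31, 25, 27, 31, 15, 9, 33, 30, 225, 140, 211, 211, 214, 213, 234, 217, 215, 233, 214, 213, 96, 26, 35, 35, 32, 26, 27, 23, 26, 30, 25, 25]
120 [11, 25, 30, 29, 28, 23, 28, 38, 238, 221, 207, 213, 214, 215, 227, 214, 214, 191, 212, 210, 127, 27, 39, 35, 33
[... 187 characters left out ...]
 35, 38, 28, 38, 33, 31, 135, 141, 135, 138, 138, 139, 139, 138, 136, 140, 137, 138, 132, 31, 27, 19, 34, 40, 16, 21, 27, 28, 19, 13]
180 [31, 35, 31, 33, 36, 39, 29, 130, 139, 139, 137, 138, 138, 137, 133, 141, 137, 136, 137, 136, 129, 121, 44, 17, 18, 11, 20, 19, 19, 23, 22, 20]
200 [23, 11, 13, 9, 33, 30, 129, 144, 139, 131, 129, 131, 129, 131, 129, 130, 131, 133, 128, 132, 134, 126, 91, 21, 23, 17, 22, 20, 21, 14, 8, 21]
220 [29, 29, 30, 30, 28, 141, 145, 149, 148, 150, 72, 73, 73, 77, 75, 75, 74, 76, 72, 72, 76, 77, 73, 23, 22, 28, 14, 22, 20, 7, 23, 11]
240 [20, 36, 33, 30, 36, 27, 28, 31, 31, 87, 89, 87, 88, 92, 70, 69, 70, 73, 73, 77, 108, 111, 100, 95, 24, 29, 24, 27, 17, 19, 8, 16]
```

>>> {"op": "carry_out", "data": {"rows": [{"delta_pos": [-1,0,0],"turn": 0,"jaw": 0},{"delta_pos": [-2,0,0],"turn": 0.14,"jaw": 0},{"delta_pos": [-2,0,0],"turn": 0.28,"jaw": 0},{"delta_pos": [-2,0,0],"turn": 0.42,"jaw": 0},{"delta_pos": [-2,0,0],"turn": 0.56,"jaw": 0},{"delta_pos": [-2,0,0],"turn": 0.7,"jaw": 0},{"delta_pos": [-2,0,0],"turn": 0.84,"jaw": 0},{"delta_pos": [-2,0,0],"turn": 0.98,"jaw": 0}]}}

```text
t: 8.75
position: [0.4597, -0.2158, 0.1199]
tool_rot: [-0.324, 0.946, -0.0, -0.0]
force: [-0.3, 0.6, -0.1]
gripper_width: -0.002
grip_force: 0.0
```

>>> {"op": "carry_out", "data": {"rows": [{"delta_pos": [0,0,0],"turn": 0.14,"jaw": 0},{"delta_pos": [0,0,0],"turn": 0.28,"jaw": 0},{"delta_pos": [0,0,0],"turn": 0.42,"jaw": 0},{"delta_pos": [0,0,0],"turn": 0.56,"jaw": 0},{"delta_pos": [0,0,0],"turn": 0.59,"jaw": 0},{"delta_pos": [0,0,0],"turn": 0.59,"jaw": 0}]}}

```text
t: 9.35
position: [0.46, -0.2162, 0.12]
tool_rot: [-0.039, 0.999, -0.0, -0.0]
force: [0.4, -0.4, 0.5]
gripper_width: 0.0
grip_force: 0.0
```

```bash
python3 - <<'E'
from h import *
s=sense();print(s["position"],s["force"],s["joint_pos"].round(2),R.from_quat(s["tool_rot"]).as_matrix().round(3).tolist())
E
```

```text
[ 0.46001798 -0.21622287  0.11999257] [ 0.42896871 -0.39262775  0.49113006] [ 0.66  0.76 -0.51  2.    0.7   0.56  1.3 ] [[-0.997, -0.078, -0.0], [-0.078, 0.997, -0.001], [0.0, -0.001, -1.0]]
```

>>> {"op": "carry_out", "data": {"rows": [{"delta_pos": [0,-2,0],"turn": 0,"jaw": 0},{"delta_pos": [0,-3.2,0],"turn": 0,"jaw": 0},{"delta_pos": [0,-4.2,0],"turn": 0,"jaw": 0},{"delta_pos": [0,-5.2,0],"turn": 0,"jaw": 0},{"delta_pos": [0,-6.2,0.05],"turn": 0,"jaw": 0},{"delta_pos": [0,-7.2,0.15],"turn": 0,"jaw": 0}]}}

```text
t: 9.95
position: [0.4654, -0.2893, 0.1181]
tool_rot: [-0.038, 0.999, 0.0, -0.0]
force: [0.3, 1.2, -0.3]
gripper_width: -0.002
grip_force: 0.4
```

>>> {"op": "carry_out", "data": {"rows": [{"delta_pos": [0,-1.1,0.35],"turn": 0,"jaw": 0},{"delta_pos": [0,-2.2,0.75],"turn": 0,"jaw": 0},{"delta_pos": [0,-3.1,1.2],"turn": 0,"jaw": 0},{"delta_pos": [0,-3.9,1.75],"turn": 0,"jaw": 0},{"delta_pos": [0,-4.6,2.4],"turn": 0,"jaw": 0},{"delta_pos": [0,-5.3,3.1],"turn": 0,"jaw": 0},{"delta_pos": [0,-5.9,3.85],"turn": 0,"jaw": 0},{"delta_pos": [0,-6.4,4.65],"turn": 0,"jaw": 0}]}}

```text
t: 10.75
position: [0.4705, -0.3531, 0.0711]
tool_rot: [-0.038, 0.999, 0.0, 0.0]
force: [0.1, 0.9, -0.7]
gripper_width: -0.003
grip_force: 0.3
```

>>> {"op": "carry_out", "data": {"rows": [{"delta_pos": [0,-0.4,0.85],"turn": 0,"jaw": 0},{"delta_pos": [0,-0.8,1.75],"turn": 0,"jaw": 0},{"delta_pos": [0,-1.0,2.5],"turn": 0,"jaw": 0},{"delta_pos": [0,-1.15,3.2],"turn": 0,"jaw": 0},{"delta_pos": [0,-1.2,3.8],"turn": 0,"jaw": 0},{"delta_pos": [0,-1.2,4.2],"turn": 0,"jaw": 0},{"delta_pos": [0,-1.2,4.4],"turn": 0,"jaw": 0}]}}

```text
t: 11.45
position: [0.4712, -0.3643, 0.0274]
tool_rot: [-0.038, 0.999, 0.0, -0.0]
force: [-0.9, -0.4, 0.5]
gripper_width: -0.003
grip_force: 0.2
```

>>> {"op": "carry_out", "data": {"rows": [{"delta_pos": [0,0,0.1],"turn": 0,"jaw": 0},{"delta_pos": [0,0,0.2],"turn": 0,"jaw": 0},{"delta_pos": [0,0,0.25],"turn": 0,"jaw": 0}]}}

```text
t: 11.75
position: [0.4714, -0.3644, 0.0257]
tool_rot: [-0.038, 0.999, -0.0, 0.0]
force: [-1.0, 0.9, 6.8]
gripper_width: 0.003
grip_force: 3.2
```

>>> {"op": "carry_out", "data": {"rows": [{"delta_pos": [0,0,0.03],"turn": 0,"jaw": 0},{"delta_pos": [0,0,0.03],"turn": 0,"jaw": 0},{"delta_pos": [0,0,0.03],"turn": 0,"jaw": 0}]}}

```text
t: 12.05
position: [0.4713, -0.3644, 0.0257]
tool_rot: [-0.038, 0.999, -0.0, 0.0]
force: [-1.2, 0.4, 6.2]
gripper_width: -0.0
grip_force: 2.9
```

>>> {"op": "carry_out", "data": {"rows": [{"delta_pos": [0,0,-2],"turn": 0,"jaw": 0},{"delta_pos": [0,0,-6],"turn": 0,"jaw": 0},{"delta_pos": [0,0,-10],"turn": 0,"jaw": 0},{"delta_pos": [0,0,-12],"turn": 0,"jaw": 0},{"delta_pos": [0,0,-12],"turn": 0,"jaw": 0}]}}

```text
t: 12.55
position: [0.4732, -0.3656, 0.1482]
tool_rot: [-0.037, 0.999, -0.002, 0.003]
force: [0.9, -0.7, 0.1]
gripper_width: 0.004
grip_force: 0.0
```

```bash
python3 - <<'E'
from h import *
s=sense();c=capture("wrist");T=wT(s,c);print(s["position"],s["force"],s["joint_pos"].round(2))
import pickle;pickle.dump((s,c),open("w6.pkl","wb"));save(c,"pics/w6.png")
d=pickle.load(open("d0.pkl","rb"))["scene"];k=.64
print("stapler",[onz(d,(u*k,v*k),.046).round(3) for u,v in((480,160),(440,143))])
E
```

```text
[ 0.47319956 -0.36564769  0.14821849] [ 0.91308842 -0.68363163  0.07500595] [ 0.92  0.82 -0.61  1.72  0.63  0.8   1.66]
stapler [array([ 0.532, -0.506,  0.046]), array([ 0.646, -0.513,  0.046])]
```

View pics/w6.png

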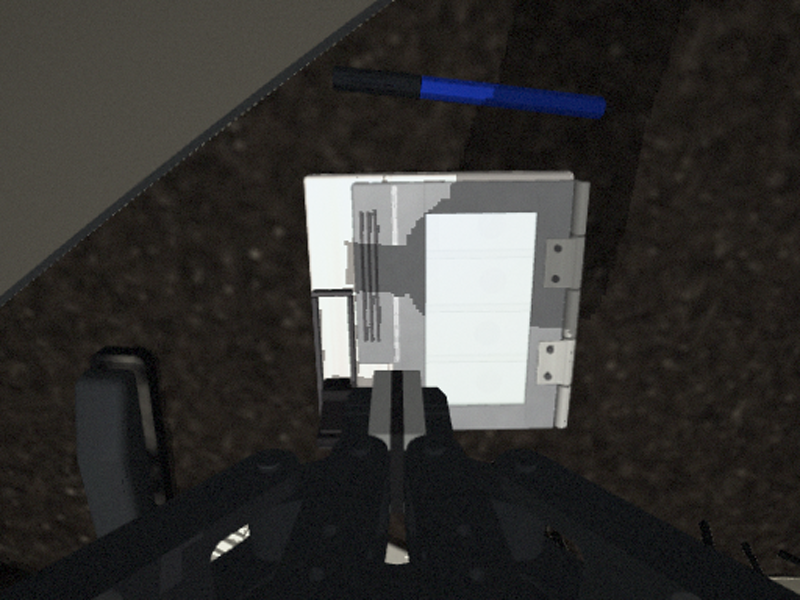

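The cover is shut on the tray. The tray's near corners are at (305,178) and (575,173), the lock track runs from (335,290) to (338,435), and the stapler's nearest side is at about (165,440).

```bash
python3 - <<'E'
from h import *
import pickle
s,c=pickle.load(open("w6.pkl","rb"));T=wT(s,c);k=.64
g=lambda u,v,z:onz(c,(u*k,v*k),z,T)
for z in(.02,.0215):
  a,b=g(305,178,z),g(575,173,z);print(a,b,np.linalg.norm(a-b))
a,b=g(305,178,.02),g(575,173,.02)
ey=(b-a)/np.linalg.norm(b-a);ex=np.array([ey[1],-ey[0],0]);o=a+.086*ey+.073*ex
print("yaw",np.arctan2(ex[1],ex[0]),"tray",o,"lock_push",o+.067*ex-.075*ey)
for n,u,v,z in(("track",335,292,.022),("lockleft",320,435,.022),("thumb top near",338,380,.051),("stapler",165,440,.03),("stapler",155,350,.03)):
  p=g(u,v,z);print(n,p.round(4),"tray",(p-o)@ex,(p-o)@ey)
M=R.from_quat(s["tool_rot"]).as_matrix()
for q in(.067+.026,.067+.013,):
  P=o+q*ex-.075*ey;P[2]=.14;print(q,P.round(4),(M.T@(P-s["position"])*100).round(2))
E
```

```text
[ 0.42486832 -0.41652904  0.02      ] [ 0.41206971 -0.28222898  0.02      ] 0.1349085316574588
[ 0.42470172 -0.4162807   0.0215    ] [ 0.41197441 -0.28272874  0.0215    ] 0.13415703892275038
yaw 0.09501168704891245 tray [ 0.48938036 -0.3239915   0.02      ] lock_push [ 0.56319333 -0.39229702  0.02      ]
track [ 0.4828 -0.399   0.022 ] tray -0.013616147691069983 -0.07401750465930182
lockleft [ 0.5709 -0.4045  0.022 ] tray 0.07348492414010539 -0.08789075735414396
thumb top near [ 0.5192 -0.3928  0.051 ] tray 0.023193715011115387 -0.07136295231960554
stapler [ 0.5769 -0.4928  0.03  ] tray 0.07108681227047343 -0.17634912202362604
stapler [ 0.5204 -0.4942  0.03  ] tray 0.014708185719972223 -0.1723993536575816
0.093 [ 0.5891 -0.3898  0.14  ] [-11.37  -3.27   0.9 ]
0.08 [ 0.5761 -0.3911  0.14  ] [-10.07  -3.3    0.89]
```

>>> {"op": "carry_out", "data": {"rows": [{"delta_pos": [-4,-1.5,0],"turn": 0,"jaw": 0},{"delta_pos": [-8,-3.0,0],"turn": 0,"jaw": 0},{"delta_pos": [-11.4,-3.4,0],"turn": 0,"jaw": 0},{"delta_pos": [-11.4,-3.4,0],"turn": 0,"jaw": 0},{"delta_pos": [-11.4,-3.4,4],"turn": 0,"jaw": 0},{"delta_pos": [-11.4,-3.4,7],"turn": 0,"jaw": 0},{"delta_pos": [-11.4,-3.4,7],"turn": 0,"jaw": 0},{"delta_pos": [-11.4,-3.4,7],"turn": 0,"jaw": 0}]}}

```text
t: 13.4
position: [0.5864, -0.3896, 0.074]
tool_rot: [-0.038, 0.999, 0.001, -0.001]
force: [0.1, -0.4, -0.4]
gripper_width: -0.001
grip_force: 0.0
```

>>> {"op": "carry_out", "data": {"rows": [{"delta_pos": [-0.2,-0.25,2],"turn": 0,"jaw": 0},{"delta_pos": [-0.2,-0.25,3.3],"turn": 0,"jaw": 0},{"delta_pos": [-0.2,-0.25,3.7],"turn": 0,"jaw": 0},{"delta_pos": [-0.2,-0.25,3.7],"turn": 0,"jaw": 0}]}}

```text
t: 13.8
position: [0.5891, -0.392, 0.0372]
tool_rot: [-0.038, 0.999, 0.0, -0.001]
force: [-0.7, 0.2, 0.9]
gripper_width: 0.001
grip_force: 0.0
```

>>> {"op": "carry_out", "data": {"rows": [{"delta_pos": [0.7,0,0],"turn": 0,"jaw": 0},{"delta_pos": [1.3,0,0],"turn": 0,"jaw": 0},{"delta_pos": [1.7,0,0],"turn": 0,"jaw": 0},{"delta_pos": [2.1,0,0],"turn": 0,"jaw": 0},{"delta_pos": [2.5,0,0],"turn": 0,"jaw": 0}]}}

```text
t: 14.3
position: [0.5652, -0.3946, 0.0385]
tool_rot: [-0.038, 0.999, -0.0, 0.001]
force: [1.0, -1.4, 0.0]
gripper_width: -0.005
grip_force: 0.8
```

Contact at about 1 to 1.5 N, as expected for the lock's friction.

>>> {"op": "carry_out", "data": {"rows": [{"delta_pos": [0.4,0,0],"turn": 0,"jaw": 0},{"delta_pos": [0.8,0,0],"turn": 0,"jaw": 0},{"delta_pos": [1.2,0,0],"turn": 0,"jaw": 0},{"delta_pos": [1.6,0,0],"turn": 0,"jaw": 0},{"delta_pos": [2.0,0,0],"turn": 0,"jaw": 0},{"delta_pos": [2.2,0,0],"turn": 0,"jaw": 0}]}}

```text
t: 14.9
position: [0.5422, -0.3957, 0.0379]
tool_rot: [-0.038, 0.999, 0.0, -0.0]
force: [1.6, -0.5, 0.8]
gripper_width: 0.004
grip_force: 0.8
```

>>> {"op": "carry_out", "data": {"rows": [{"delta_pos": [0.1,0,0],"turn": 0,"jaw": 0},{"delta_pos": [0.2,0,0],"turn": 0,"jaw": 0},{"delta_pos": [0.3,0,0],"turn": 0,"jaw": 0}]}}

```text
t: 15.2
position: [0.5399, -0.396, 0.0379]
tool_rot: [-0.038, 0.999, 0.0, 0.0]
force: [1.5, -0.4, -0.0]
gripper_width: -0.002
grip_force: 0.8
```

>>> {"op": "carry_out", "data": {"rows": [{"delta_pos": [0.1,0,0],"turn": 0,"jaw": 0},{"delta_pos": [0.2,0,0],"turn": 0,"jaw": 0}]}}

```text
t: 15.4
position: [0.5388, -0.396, 0.038]
tool_rot: [-0.038, 0.999, 0.0, 0.001]
force: [4.3, -0.6, -0.5]
gripper_width: 0.004
grip_force: 1.8
```

The lock stops at the predicted home position (TCP x about 0.539 m, force rising). I'll hold briefly, then retreat.

>>> {"op": "carry_out", "data": {"rows": [{"delta_pos": [0,0,0],"turn": 0,"jaw": 0},{"delta_pos": [0,0,0],"turn": 0,"jaw": 0},{"delta_pos": [-1.5,0,0],"turn": 0,"jaw": 0},{"delta_pos": [-2.5,0,0],"turn": 0,"jaw": 0},{"delta_pos": [-2.5,0,-4],"turn": 0,"jaw": 0},{"delta_pos": [-2.5,0,-9],"turn": 0,"jaw": 0},{"delta_pos": [-2.5,0,-12],"turn": 0,"jaw": 0}]}}

```text
t: 16.1
position: [0.5633, -0.3941, 0.161]
tool_rot: [-0.038, 0.999, -0.0, 0.001]
force: [1.2, -0.7, 0.6]
gripper_width: 0.002
grip_force: 0.0
```

>>> {"op": "carry_out", "data": {"rows": [{"delta_pos": [4,2,0],"turn": 0,"jaw": 0},{"delta_pos": [8,4,0],"turn": 0,"jaw": 0},{"delta_pos": [10,4,0],"turn": 0,"jaw": 0},{"delta_pos": [10,4,0],"turn": 0,"jaw": 0}]}}

```text
t: 16.5
position: [0.4549, -0.3624, 0.1575]
tool_rot: [-0.037, 0.999, 0.0, -0.004]
force: [0.3, -1.2, 0.6]
gripper_width: -0.002
grip_force: 0.0
```

```bash
python3 - <<'E'
from h import *
import pickle
s=sense();c=capture("wrist");T=wT(s,c);print(s["position"],s["force"])
# bright/grey tray blob against dark bench, its corners at rim height
g=cv2.GaussianBlur(cv2.cvtColor(c["img"],cv2.COLOR_RGB2GRAY),(3,3),0)
m=((g>95)*255).astype(np.uint8);m=cv2.morphologyEx(m,cv2.MORPH_CLOSE,np.ones((9,9)))
for k in cv2.findContours(m,cv2.RETR_EXTERNAL,cv2.CHAIN_APPROX_SIMPLE)[0]:
    if cv2.contourArea(k)>2000:
        q=cv2.approxPolyDP(k,6,True)[:,0]
        for p in q: print(p,onz(c,tuple(p),.021,T).round(4))
        print()
E
```

```text
[ 0.45488332 -0.36239046  0.1575083 ] [ 0.3484787  -1.18384644  0.64013056]
[192 135] [ 0.4229 -0.4164  0.021 ]
[202 224] [ 0.5013 -0.406   0.021 ]
[234 228] [ 0.503  -0.3775  0.021 ]
[236 246] [ 0.5206 -0.3747  0.021 ]
[240 237] [ 0.5114 -0.3716  0.021 ]
[267 237] [ 0.5097 -0.3474  0.021 ]
[269 247] [ 0.5195 -0.3448  0.021 ]
[286 254] [ 0.5254 -0.3287  0.021 ]
[297 287] [ 0.5596 -0.3146  0.021 ]
[351 286] [ 0.5552 -0.2632  0.021 ]
[364 140] [ 0.4165 -0.2748  0.021 ]
[354 132] [ 0.4106 -0.2841  0.021 ]
```

```bash
python3 -c "
from bench import *
print(hand_in())"
```

```text
the job is handed in; nothing more can be done
None
```

The cover is shut flush and the lock went to its stop, with tongue over lip; my first push slid the tray about 10–13 mm (limit 20 mm), and the job is handed in, verdict not shown.

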